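Drive the stuck die slug out of the tea-tablet mould

ROBOT

A 6-joint arm with a two-finger parallel gripper is mounted at the origin on the work surface. World frame = base frame: x ahead of the robot, y to its left, z up, the work surface at z = 0. Lengths are in mm, angles in rad, forces in N, time in s.
With the tool pointing down it reaches from about 300 to 950 mm from the base axis. Payload 3.1 kg.
Tool frame: the origin (TCP) lies at the very end of the fingers, on their centre line; the grasp point (between the pads) lies 19 mm behind it; z points along the fingers, y is the direction in which the jaws open and shut (so a half turn about z gives the same grasp; the last joint's range is limited). The gripper opens to 85 mm and grips with 20 to 120 N. Pads are 22 mm wide; open, the fingers measure 114 mm over their backs; the gripper's body (76 mm by 85 mm) begins 54 mm behind the grasp point. The pads swing forward as they close: fully open they stand 13 mm farther back than shut.
Start: joints at [1.261, 0.308, 1.634, -0, 1.2, -0.07], TCP at [148.469, 607.115, 231.272] pointing down, gripper open.
Joint ranges: [-3.06, 3.06], [-0.79, 1.96], [0.05, 2.63], [-1.19, 4.34], [0.05, 2.64], [-2.94, 2.94]. Speed limits (rad/s): [2.79, 2.79, 3.14, 3.14, 3.14, 3.14].

INTERFACE

Orientations are given as a unit quaternion [x, y, z, w].
In Python, from cell import r, viewer, sign_off gives the robot as it stands. The module is installed in compiled form; this text tells all that it offers.
- The arm moves only by the tool jog_arm, never from a script. Its argument "deltas" is a list of rows, each a list of 7 numbers: the turn, a rotation vector about the tool's x, y, z in units of 180 degrees (1.0 is 180 degrees), then the shift along the tool's x, y, z in units of 0.3 m (1.0 is 0.3 m), then the closure, from -1 (fully open) to 1 (shut). In form: [[rx, ry, rz, tx, ty, tz, gripper], ...]. A call has 1 to 12 rows; each row shifts and turns the pose as measured when the row begins, along the tool's axes as they then stand; what a row does not reach is not made up. A row lasts 1/12 s, in which the tool goes at most 41.7 mm and 7.16 degrees, less where a joint would pass 70% of its speed; a pose out of reach is approached as far as the arm can. A call with a number of a shift or a turn outside -1 to 1 is refused whole. A call with a gripper value outside its range is refused whole. The fingers move at their own pace and stop on an object; "grip_force" is the grip in N (left out, the last holds). Time passes only in rows, so rows that do not move let the fingers close. It gives the time, the measured TCP pose, the force and the opening at its end, in the units of the state.
- r.get_state(): the state, without advancing time (a new reading comes with each control period).
- viewer.grab_frame(name): name is "scene" or "top"; returns a dict with "img" (420x560x3 uint8, red, green, blue), "camera_matrix" (3x3 intrinsics, pixels), "R" (3x3) and "t" (3): a world point X has camera coordinates R X + t. Camera axes: x right, y down, z forward; pixel columns grow to the right and rows downward; lengths in mm; the calibration is good to about 2 mm. A picture is of the moment at which its call begins. There is no depth.
- sign_off(): hands the job in, once; it reports no verdict.
The state is a dict: "time_s": time; "q": joint angles; "dq": joint speeds; "joint_efforts": joint torques, N m; "tcp_pos": TCP position; "tool_rot": TCP orientation; "contact_force": force on the tool from outside, world axes, zero at the start; "wrist_torque": the same for the moment, N m; "width": finger opening in mm.
Only numpy, scipy, OpenCV 4.12 (cv2) and the standard library are available. Lean on these libraries where they do the work, as an engineer would, in place of code of your own. Each camera call takes 0.05 s, during which the arm holds its last target. There are 200 camera calls.

TASK

The brass die slug is stuck in the tea-tablet mould. Take the drift out of its stand, feel for the hole in the mould's top plate and push the slug gently down through the mould until it drops onto the cork tray underneath, then stand the drift back in its stand, fully down, and let go. The mould is old: never press on it with more than 35 N, and leave the tea things where they are.

Things in the scene. Friction and masses are not known exactly. Their poses are not given: they have to be found in the camera images.
- drift_grip (a point): centre of the square wooden handle (22 x 22 x 50 mm high, flats square to this point's x and y) of the drift, upright in its stand, z up. Below the handle a brass collar 34 mm across, 6 mm thick, then a steel shaft 13 mm in diameter, 58 mm long. From here 89 mm down to the shaft's foot, 31 mm down to the collar's underside, 25 mm up to the top. About 160 g
- drift_tip (a point): centre of the foot of the drift's shaft; the last 3 mm taper to 10 mm in diameter; axes as drift_grip
- stand_mouth (a point): centre of the mouth of the round hole in the drift's fixed stand (light wooden block 70 x 70 mm, top face 70 mm above the table). The hole is 18 mm across, straight down, 64 mm deep; the drift's collar rests on the top face. z up
- tray_mid (a point): centre of the cork floor of the fixed square catch tray (156 mm square, rim 20 mm high, floor 8 mm above the table) in which the mould stands on four steel posts (14 mm thick, 84 mm apart); z up, x and y along the sides. The slug must drop here
- mould_about (a point): only roughly the hole's mouth: 104 mm above tray_mid, level with the top of the mould's light wooden guide plate (110 x 110 x 18 mm, hole 16 mm across, straight down). The mould is fixed, square with the tray but off its centre: the true hole lies up to 10 mm away along x and up to 10 mm along y, new each time, never read out: see it or feel for it with the drift. Brass nuts 4 mm high at the corners
- catch0 (a joint): opening (m, 0 closed) of one of the mould's four spring catches; the brass slug (17 mm across, 20 mm long, 35 g) sits on them, on the hole's axis, its top 19 mm below the guide plate's top, in the die plate (20 mm thick, underside 60 mm above the table). Pushed past them with 8 to 20 N it opens them about 1.5 mm, then falls. At full depth (collar on the guide plate) the shaft ends 6 mm below the die plate
- teapot_mid (a point): bystander, leave alone: brown clay side-handle teapot, 92 mm across, 80 mm high; point at its middle
- pitcher_mid (a point): bystander, leave alone: amber glass pitcher, 72 mm across, 85 mm high; point at its middle
- cup_a_mid (a point): bystander, leave alone: small white tea cup, 60 mm across, 42 mm high; point at its middle
- cup_b_mid (a point): bystander, leave alone: small white tea cup, 60 mm across, 42 mm high; point at its middle
- caddy_mid (a point): bystander, leave alone: blue ceramic tea jar with wooden lid, 72 mm across, 110 mm high; point at its middle
- tea_cake_mid (a point): bystander, leave alone: dark pressed tea cake, a disc 190 mm across, 30 mm thick; point at its middle
- scoop_mid (a point): bystander, leave alone: light wooden tea scoop, 170 mm long, lying flat; point at its middle

How it is judged (in metres and radians):
On the way, in this order (a step that is already met when the one before it is completed fails the run):
1. the drift's foot is in the hole of the guide plate, at least 8 mm below its top face (x of drift_tip in the frame of tray_mid between -0.015 and 0.015 m and y of drift_tip in the frame of tray_mid between -0.015 and 0.015 m and z of drift_tip in the frame of tray_mid below 0.096 m and angle between drift_tip's own z axis and vertical below 0.2 rad), for 0.1 s.
2. with the drift at least 35 mm down in the mould, the slug has dropped clear of the die plate onto the tray (x of drift_tip in the frame of tray_mid between -0.015 and 0.015 m and y of drift_tip in the frame of tray_mid between -0.015 and 0.015 m and z of drift_tip in the frame of tray_mid below 0.069 m and contact force between tray and anything else above 0.1 N), for 0.1 s.
At the end, for the whole second after the job is handed in: The slug has come out and rests on the cork tray (the tray carries more than 0.1 N), and the drift stands released and still in its stand: foot at least 53 mm below the mouth of the stand's hole and within 8 mm of its axis, tilted less than 0.12 rad (contact force between tray and anything else above 0.1 N and horizontal distance between drift_tip and stand_mouth below 0.008 m and z of drift_tip in the frame of stand_mouth below -0.053 m and angle between drift_grip's own z axis and vertical below 0.12 rad and linear speed of drift below 0.03 m/s); the robot touches nothing.
It fails at once if the drift is pressed on the mould with more than 35 N (contact force between drift and mould above 35 N).
It fails at once if the gripper presses on the mould with more than 35 N (contact force between any of the arm, the fingers and mould above 35 N).
It fails at once if a bystander is moved by more than 20 mm (distance of any of teapot_mid, pitcher_mid, cup_a_mid, cup_b_mid, caddy_mid, tea_cake_mid, scoop_mid from where it was at the start of the episode above 0.02 m).
It also fails if it takes over 72 s, if anything falls off the work surface, if the arm or the gripper's body presses on something with over 40 N, if the wrist force passes 120 N, or if a joint passes its speed limit or range.

## Working session

There is one attempt and no reset: what is moved stays moved. The work goes in short steps, Python scripts to look and compute and a tool call to move; the robot and the scene stay as the last step left them, time stands still between calls to the robot, and variables do not carry over. Pictures are saved under pics/ and viewed, about 8 in all and at most 12, crops included, and the job is handed in when it is done.

Besides the shell and the picture viewer there is one more tool, called after "Request:" as name(argument=value, ...), one argument or row to a line, values as JSON. jog_arm: Moves the arm, as the interface text tells. Shifts and turns lie within -1 to 1; 1 stands for 0.3 m of shift or 180 degrees of turn. Its arguments: {"type":"object","properties":{"deltas":{"type":"array"},"grip_force":{"type":"number"}},"required":["deltas"]}

```bash
mkdir -p pics; cat > h.py <<'E'
import numpy as np, cv2
from cell import r, viewer, sign_off
def ray(f,u,v,z):
    K,R,t=f["camera_matrix"],f["R"],f["t"]; K=np.array(K);R=np.array(R);t=np.array(t).ravel()
    d=R.T@np.linalg.inv(K)@[u,v,1]; c=-R.T@t
    return c+d*(z-c[2])/d[2]
def proj(f,X):
    p=np.array(f["camera_matrix"])@(np.array(f["R"])@np.array(X,float)+np.array(f["t"]).ravel()); return p[:2]/p[2]
def save(f,n,crop=None,s=1):
    im=f["img"][:,:,::-1]
    if crop: a,b,c,d=crop; im=im[b:d,a:c]
    cv2.imwrite(f"pics/{n}.png",cv2.resize(im,None,fx=s,fy=s,interpolation=cv2.INTER_CUBIC))
E
python3 - <<'E'
from h import *
import pickle
for n in("scene","top"):
    f=viewer.grab_frame(n); save(f,n+"0"); pickle.dump(f,open(n+"0.pkl","wb")); print(n,-np.array(f["R"]).T@np.array(f["t"]).ravel(),np.array(f["R"])[2])
print(r.get_state())
E
```

```text
scene [1328.8598772   624.09365882  824.04619463] [-0.58961921 -0.54020115 -0.60044309]
top [ 446.04305761  -21.71345129 1482.67934714] [ 0.13515509  0.01073362 -0.99076632]
{'time_s': 0.1, 'q': array([ 1.26125668e+00,  3.08911546e-01,  1.63505499e+00,  2.92921454e-05,
        1.19967374e+00, -6.97165683e-02]), 'dq': array([ 0.00078156, -0.00266727, -0.00354338,  0.00094269, -0.00165148,
        0.00135669]), 'joint_efforts': array([-2.54441566e-04, -4.16407943e+01, -2.77645880e+01, -5.29477074e-05,
        3.98068150e-03,  1.09120640e-05]), 'tcp_pos': array([148.26109026, 606.4058838 , 230.16790514]), 'tool_rot': array([ 1.19629609e-01,  9.92818064e-01, -1.00288686e-03, -2.06380874e-04]), 'contact_force': array([-0.07228116,  0.34321547, -0.09727783]), 'wrist_torque': array([ 0.00292403, -0.05048113, -0.02434993]), 'width': 85.30993740422115}
```

View pics/scene0.png

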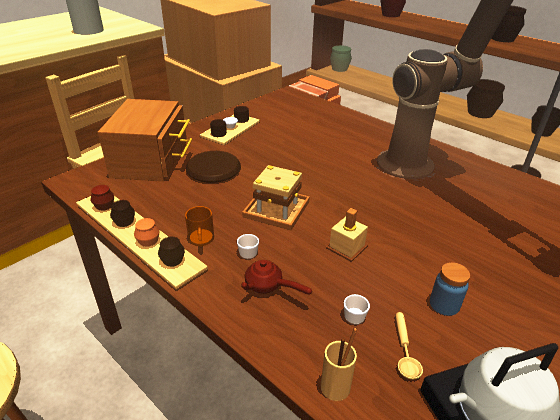

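View pics/top0.png

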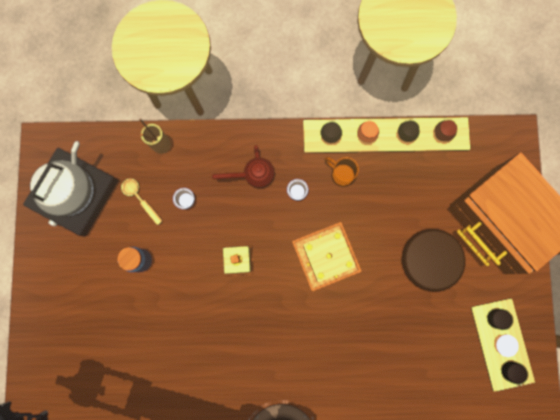

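The scene view shows the stand at about (349,235) and the mould at (277,190). The top view has the stand at (237,260) and the mould at (327,256). Next I'll zoom in on both.

```bash
python3 - <<'E'
from h import *
import pickle
A=pickle.load(open("top0.pkl","rb"));B=pickle.load(open("scene0.pkl","rb"))
def c(f,x,y,w,h): return cv2.resize(f["img"][y:y+h,x:x+w,::-1],(400,300),interpolation=cv2.INTER_CUBIC)
im=np.vstack([np.hstack([c(A,287,219,80,60),c(A,217,245,40,30)]),np.hstack([c(B,237,160,80,60),c(B,309,205,80,60)])])
cv2.imwrite("pics/z.png",im)
# stand top mask (light yellow) in both views, mould plate
for n,f,(x0,y0,x1,y1) in(("topstand",A,(217,240,257,280)),("topmould",A,(287,215,367,295))):
    h=cv2.cvtColor(f["img"],cv2.COLOR_RGB2HSV)[y0:y1,x0:x1]
    m=((h[...,0]>20)&(h[...,0]<40)&(h[...,2]>150)).astype(np.uint8)
    cs,_=cv2.findContours(m,0,2); k=max(cs,key=cv2.contourArea); q=cv2.minAreaRect(k); 
    print(n,q,cv2.contourArea(k)); z=70 if "stand" in n else 112
    P=np.array([ray(f,u+x0,v+y0,z) for u,v in cv2.boxPoints(q)]);print(P.round(1),P.mean(0).round(1))
E
```

```text
topstand ((19.057525634765625, 19.362831115722656), (26.408042907714844, 25.875892639160156), 86.18592071533203) 634.0
[[545.9 159.9  70. ]
 [549.8  86.3  70. ]
 [475.2  81.6  70. ]
 [471.3 154.7  70. ]] [510.5 120.6  70. ]
topmould ((39.63793182373047, 41.344825744628906), (45.309661865234375, 45.86674499511719), 68.19859313964844) 1688.5
[[ 549.   -51.8  112. ]
 [ 594.7 -170.6  112. ]
 [ 478.3 -213.3  112. ]
 [ 433.6  -95.8  112. ]] [ 513.9 -132.9  112. ]
```

View pics/z.png

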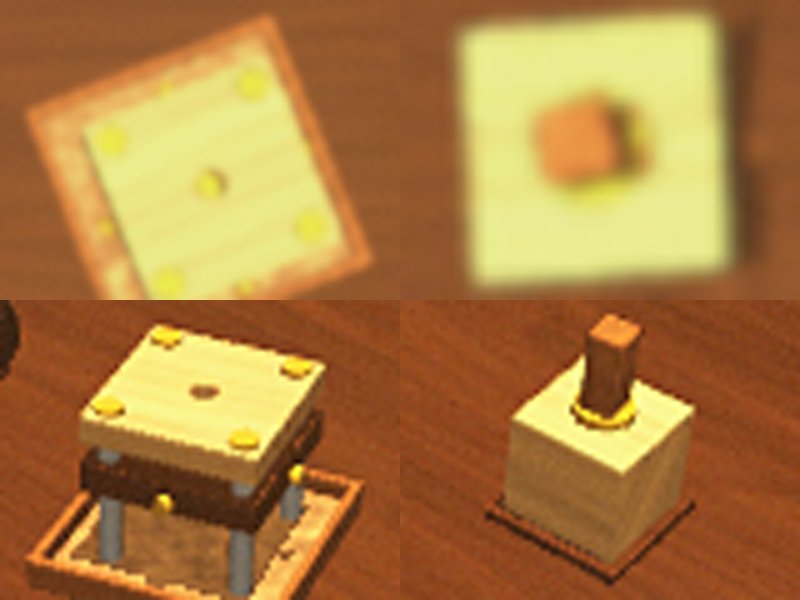

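```bash
python3 - <<'E'
from h import *
import pickle
A=pickle.load(open("top0.pkl","rb"));B=pickle.load(open("scene0.pkl","rb"))
z5=lambda x,s=5:(x+.5)/s-.5
print("hole top",ray(A,287+z5(212),219+z5(183),112).round(1),"scene",ray(B,237+z5(204),160+z5(92),112).round(1))
# mould plate top-corner check, scene (plate corners at z 112)
P=np.array([ray(B,237+z5(u),160+z5(v-300),112) for u,v in((80,413),(155,323),(326,366),(255,465))]);print(P.round(1),P.mean(0))
P=np.array([ray(B,309+z5(u-400),205+z5(v-300),126) for u,v in((585,331),(612,313),(643,322),(615,345))]);print("handle scene",P.round(1),P.mean(0))
P=np.array([ray(A,217+z5(u-400,10),245+z5(v,10),126) for u,v in((536,111),(606,97),(622,165),(552,182))]);print("handle top",P.round(1),P.mean(0))
for a,b in((0,1),(1,2),(2,3),(3,0)): d=P[b]-P[a];print(np.degrees(np.arctan2(d[1],d[0])),np.hypot(*d[:2]))
P=np.array([ray(B,309+z5(u-400),205+z5(v-300),70) for u,v in((510,413),(583,355),(695,408),(625,473))]);print("stand scene",P.round(1),P.mean(0))
# collar centre at z=76 / 
print("collar scene",ray(B,309+z5(204),205+z5(108),74).round(1))
# tray outer corners at z=20 (top)
P=np.array([ray(A,287+z5(u),219+z5(v),20) for u,v in((25,112),(270,15),(373,262))]);print("tray",P.round(1),((P[0]+P[2])/2).round(1))
s=r.get_state();print(s["tcp_pos"])
E
```

```text
hole top [ 516.6 -139.5  112. ] scene [ 519.5 -136.5  112. ]
[[ 585.5 -171.6  112. ]
 [ 484.4 -211.2  112. ]
 [ 448.  -104.9  112. ]
 [ 553.7  -64.8  112. ]] [ 517.87842099 -138.10511064  112.        ]
handle scene [[524.5 111.6 126. ]
 [501.9 112.2 126. ]
 [497.  128.5 126. ]
 [523.4 129.9 126. ]] [511.70922926 120.54493236 126.        ]
handle top [[518.2 131.1 126. ]
 [521.7 112.  126. ]
 [503.2 107.6 126. ]
 [498.8 126.7 126. ]] [510.46036455 119.3707114  126.        ]
-79.45069353973005 19.448642940994365
-166.80513815364768 19.04804148291406
102.8798804916626 19.576795922218615
12.765729381726963 19.83867158851573
stand scene [[547.   85.9  70. ]
 [478.6  83.   70. ]
 [474.1 154.1  70. ]
 [544.2 159.   70. ]] [510.97714684 120.51126772  70.        ]
collar scene [512.7 121.9  74. ]
tray [[ 564.5  -38.3   20. ]
 [ 620.1 -184.2   20. ]
 [ 474.  -240.1   20. ]] [ 519.3 -139.2   20. ]
[148.26109026 606.4058838  230.16790514]
```

Request:
jog_arm(
  deltas=[
    [0, 0, 0.039, 0, 0, 0, -1],
    [0, 0, 0.039, 0, 0, 0, -1],
    [0, 0, 0.039, 0, 0, 0, -1],
    [0, 0, 0.039, 0, 0, 0, -1],
    [0, 0, 0.039, 0, 0, 0, -1],
    [0, 0, 0.039, 0, 0, 0, -1],
    [0, 0, 0.039, 0, 0, 0, -1],
    [0, 0, 0.039, 0, 0, 0, -1],
    [0, 0, 0.039, 0, 0, 0, -1],
    [0, 0, 0.01, 0, 0, 0, -1],
  ],
)

```text
time_s: 0.93
tcp_pos: [146.6, 601.4, 222.5]
tool_rot: [0.646, 0.764, -0.007, 0.003]
contact_force: [-0.6, 0.1, 0.3]
width: 84.7
```

```bash
cat > go.py <<'E'
# usage: go.py x y z yaw_of_tool_y_deg -> total delta in jog units (tool axes), tool kept vertical
import sys; from h import *; from scipy.spatial.transform import Rotation as Ro
s=r.get_state(); x,y,z,a=map(float,sys.argv[1:5]); R=Ro.from_quat(s["tool_rot"])
yy=np.array([np.cos(np.radians(a)),np.sin(np.radians(a)),0]); zz=np.array([0,0,-1.]); T=Ro.from_matrix(np.c_[np.cross(yy,zz),yy,zz])
print("t",round(s["time_s"],2),"tcp",s["tcp_pos"].round(1),"yaw",np.degrees(np.arctan2(*R.as_matrix()[1::-1,1])).round(1),"F",s["contact_force"].round(1),"M",s["wrist_torque"].round(2),"w",round(s["width"],1))
print("rot",((R.inv()*T).as_rotvec()/np.pi).round(4),"shift",(R.inv().apply(np.array([x,y,z])-s["tcp_pos"])/300).round(4))
E
python3 go.py 511 120 200 11
```

```text
t 0.93 tcp [146.6 601.4 222.5] yaw 9.5 F [-0.6  0.1  0.3] M [ 0.04  0.03 -0.  ] w 84.7
rot [-0.0024  0.0045 -0.008 ] shift [-1.7829  0.932   0.0936]
```

Request:
jog_arm(
  deltas=[
    [0, 0, -0.001, -0.118, 0.062, 0, -1],
    [0, 0, -0.001, -0.118, 0.062, 0, -1],
    [0, 0, -0.001, -0.118, 0.062, 0, -1],
    [0, 0, -0.001, -0.118, 0.062, 0, -1],
    [0, 0, -0.001, -0.118, 0.062, 0, -1],
    [0, 0, -0.001, -0.118, 0.062, 0, -1],
    [0, 0, -0.001, -0.118, 0.062, 0, -1],
    [0, 0, -0.001, -0.118, 0.062, 0, -1],
    [0, 0, 0, -0.118, 0.062, 0, -1],
    [0, 0, 0, -0.118, 0.062, 0, -1],
    [0, 0, 0, -0.118, 0.062, 0, -1],
    [0, 0, 0, -0.118, 0.062, 0, -1],
  ],
)

```text
time_s: 1.93
tcp_pos: [447.0, 213.4, 219.7]
tool_rot: [0.63, 0.776, -0.01, 0.001]
contact_force: [-0.1, 2.1, -0.8]
width: 85.4
```

```bash
python3 go.py 511 120 170 11
```

```text
t 1.93 tcp [447.  213.4 219.7] yaw 11.9 F [-0.1  2.1 -0.8] M [ 0.02 -0.08 -0.01] w 85.4
rot [-0.0046  0.0047  0.0049] shift [-0.3461  0.1471  0.1687]
```

Request:
jog_arm(
  deltas=[
    [-0.001, 0.001, 0.001, -0.08, 0.034, 0.02, -1],
    [-0.001, 0.001, 0.001, -0.08, 0.034, 0.02, -1],
    [-0.001, 0.001, 0.001, -0.08, 0.034, 0.03, -1],
    [-0.001, 0.001, 0.001, -0.07, 0.034, 0.03, -1],
    [0, 0, 0, -0.025, 0.01, 0.03, -1],
    [0, 0, 0, 0, 0, 0, -1],
    [0, 0, 0, 0, 0, 0, -1],
  ],
)

```text
time_s: 2.52
tcp_pos: [515.7, 110.8, 178.6]
tool_rot: [0.64, 0.769, -0.001, 0.001]
contact_force: [-0.2, -0.5, -0.2]
width: 85.5
```

```bash
python3 go.py 511 120 88 11; python3 -c "
from h import *
f=viewer.grab_frame('scene');save(f,'s1',(280,110,440,270),4)
print(proj(f,[511,120,126]),proj(f,r.get_state()['tcp_pos']))"
```

```text
t 2.52 tcp [515.7 110.8 178.6] yaw 10.4 F [-0.2 -0.5 -0.2] M [ 0.01 -0.03 -0.02] w 85.5
rot [-0.0003  0.001  -0.0031] shift [ 0.0338 -0.0097  0.3019]
[351.34930255 209.92844777] [349.77310187 192.52067567]
```

View pics/s1.png

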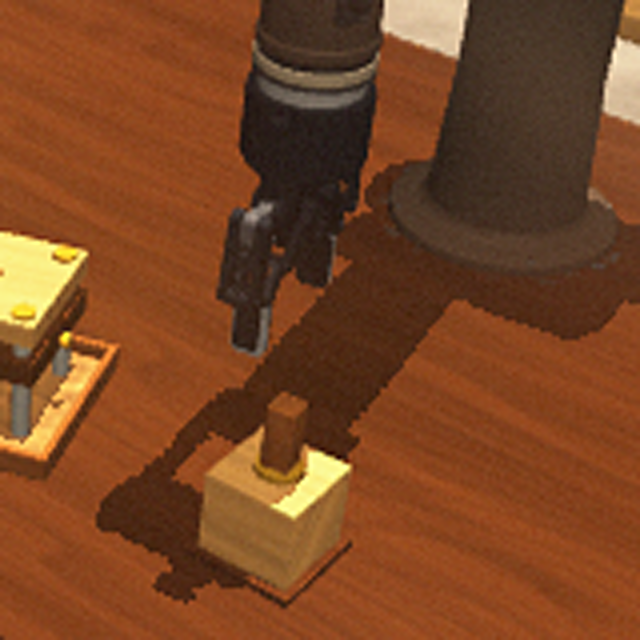

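The gripper is above and beside the handle, whose top is at crop (287,405), with the jaws straddling along x as planned. I'll correct xy and descend.

Request:
jog_arm(
  deltas=[
    [0, 0, -0.003, 0.034, -0.01, 0, -1],
    [0, 0, 0, 0, 0, 0, -1],
    [0, 0, 0, 0, 0, 0.04, -1],
    [0, 0, 0, 0, 0, 0.04, -1],
    [0, 0, 0, 0, 0, 0.03, -1],
    [0, 0, 0, 0, 0, 0, -1],
  ],
)

```text
time_s: 3.07
tcp_pos: [508.0, 128.0, 145.3]
tool_rot: [0.632, 0.775, 0.0, 0.001]
contact_force: [-0.3, -0.1, 0.3]
width: 85.5
```

```bash
python3 go.py 511 120 88 11
```

```text
t 3.07 tcp [508.  128.  145.3] yaw 11.6 F [-0.3 -0.1  0.3] M [ 0.03  0.05 -0.03] w 85.5
rot [0.0007 0.0005 0.0034] shift [-0.0278  0.0041  0.191 ]
```

Request:
jog_arm(
  deltas=[
    [0, 0, 0.003, -0.02, 0.004, 0, -1],
    [0, 0, 0, 0, 0, 0, -1],
    [0, 0, 0, 0, 0, 0, -1],
  ],
)

```text
time_s: 3.32
tcp_pos: [509.6, 122.8, 144.5]
tool_rot: [0.635, 0.772, -0.0, 0.001]
contact_force: [-0.4, 0.5, -0.5]
width: 85.4
```

```bash
python3 go.py 511 120 88 11
```

```text
t 3.32 tcp [509.6 122.8 144.5] yaw 11.1 F [-0.4  0.5 -0.5] M [-0.05 -0.03 -0.05] w 85.4
rot [0.0001 0.0005 0.0008] shift [-0.0099  0.0027  0.1882]
```

Request:
jog_arm(
  deltas=[
    [0, 0, 0, -0.009, 0.003, 0.03, -1],
    [0, 0, 0, 0, 0, 0.05, -1],
    [0, 0, 0, 0, 0, 0.05, -1],
    [0, 0, 0, 0, 0, 0.04, -1],
    [0, 0, 0, 0, 0, 0, -1],
    [0, 0, 0, 0, 0, 0, -1],
  ],
)

```text
time_s: 3.82
tcp_pos: [515.2, 118.9, 93.0]
tool_rot: [0.636, 0.772, 0.002, 0.003]
contact_force: [1.0, 0.2, -0.5]
width: 85.4
```

```bash
python3 go.py 511 120 88 11
```

```text
t 3.82 tcp [515.2 118.9  93. ] yaw 11.0 F [ 1.   0.2 -0.5] M [-0.03  0.05 -0.01] w 85.4
rot [0.0026 0.0007 0.0002] shift [ 0.0064 -0.0131  0.0165]
```

Request:
jog_arm(
  deltas=[
    [0.0025, 0.001, 0, 0.005, -0.013, 0.012, -1],
    [0, 0, 0, 0, 0, 0, -1],
    [0, 0, 0, 0, 0, 0, -1],
  ],
  grip_force=60,
)

```text
time_s: 4.07
tcp_pos: [511.8, 119.4, 90.2]
tool_rot: [0.636, 0.772, 0.001, -0.0]
contact_force: [0.9, -0.7, 0.1]
width: 85.3
```

```bash
python3 go.py 511 120 88 11
```

```text
t 4.07 tcp [511.8 119.4  90.2] yaw 11.0 F [ 0.9 -0.7  0.1] M [0.02 0.03 0.04] w 85.3
rot [ 0.0004 -0.0004  0.    ] shift [ 0.0023 -0.0022  0.0072]
```

Request:
jog_arm(
  deltas=[
    [0, 0, 0, 0.002, -0.002, 0.005, 0],
    [0, 0, 0, 0, 0, 0, 0.3],
    [0, 0, 0, 0, 0, 0, 0.5],
    [0, 0, 0, 0, 0, 0, 1],
    [0, 0, 0, 0, 0, 0, 1],
    [0, 0, 0, 0, 0, 0, 1],
    [0, 0, 0, 0, 0, 0, 1],
    [0, 0, 0, 0, 0, 0, 1],
  ],
  grip_force=60,
)

```text
time_s: 4.73
tcp_pos: [512.5, 120.2, 90.8]
tool_rot: [0.636, 0.772, 0.002, 0.001]
contact_force: [0.5, -0.7, 0.2]
width: 21.2
```

```bash
python3 go.py 511 120 160 11
```

```text
t 4.73 tcp [512.5 120.2  90.8] yaw 11.0 F [ 0.5 -0.7  0.2] M [-0.    0.07  0.01] w 21.2
rot [ 0.0017 -0.0003  0.0001] shift [ 0.0004 -0.0039 -0.2306]
```

Request:
jog_arm(
  deltas=[
    [0, 0, 0, 0, 0, -0.03, 1],
    [0, 0, 0, 0, 0, -0.04, 1],
    [0, 0, 0, 0, 0, -0.04, 1],
    [0, 0, 0, 0, 0, -0.04, 1],
    [0, 0, 0, 0, 0, -0.04, 1],
    [0, 0, 0, 0, 0, -0.04, 1],
    [0, 0, 0, 0, 0, -0.04, 1],
    [0, 0, 0, 0, 0, -0.05, 1],
    [0, 0, 0, 0, 0, -0.05, 1],
    [0, 0, 0, 0, 0, -0.05, 1],
    [0, 0, 0, 0, 0, -0.03, 1],
    [0, 0, 0, 0, 0, 0, 1],
  ],
)

```text
time_s: 5.73
tcp_pos: [508.2, 119.7, 233.1]
tool_rot: [0.636, 0.772, -0.0, -0.001]
contact_force: [1.1, 0.1, -1.3]
width: 20.9
```

```bash
python3 go.py 518 -138 230 11
```

```text
t 5.73 tcp [508.2 119.7 233.1] yaw 11.0 F [ 1.1  0.1 -1.3] M [-0.02 -0.03 -0.05] w 20.9
rot [-0.0005 -0.0005  0.0001] shift [-0.8495 -0.1321  0.0091]
```

Request:
jog_arm(
  deltas=[
    [0, 0, 0, -0.09, -0.015, 0, 1],
    [0, 0, 0, -0.1, -0.015, 0, 1],
    [0, 0, 0, -0.1, -0.015, 0, 1],
    [0, 0, 0, -0.1, -0.015, 0, 1],
    [0, 0, 0, -0.1, -0.015, 0, 1],
    [0, 0, 0, -0.1, -0.016, 0, 1],
    [0, 0, 0, -0.1, -0.016, 0, 1],
    [0, 0, 0, -0.06, -0.01, 0, 1],
    [0, 0, 0, -0.03, -0.005, 0, 1],
    [0, 0, 0, 0, 0, 0, 1],
    [0, 0, 0, 0, 0, 0, 1],
  ],
)

```text
time_s: 6.65
tcp_pos: [513.5, -124.2, 225.9]
tool_rot: [0.634, 0.773, -0.001, -0.006]
contact_force: [-0.1, 0.6, -0.6]
width: 21.3
```

```bash
python3 go.py 518 -138 200 11; python3 -c "
from h import *
f=viewer.grab_frame('scene');save(f,'s2',(230,120,330,220),6)
g=viewer.grab_frame('top');import pickle;pickle.dump((f,g),open('2.pkl','wb'))
p=r.get_state()['tcp_pos'];print(p,proj(f,p-[0,0,78.8]))"
```

```text
t 6.65 tcp [ 513.5 -124.2  225.9] yaw 11.2 F [-0.1  0.6 -0.6] M [-0.03  0.01 -0.02] w 21.3
rot [-0.0026 -0.0025  0.0014] shift [-0.0488  0.0065  0.0858]
[ 513.59495125 -123.36850542  226.04228235] [282.30583702 168.53300015]
```

View pics/s2.png

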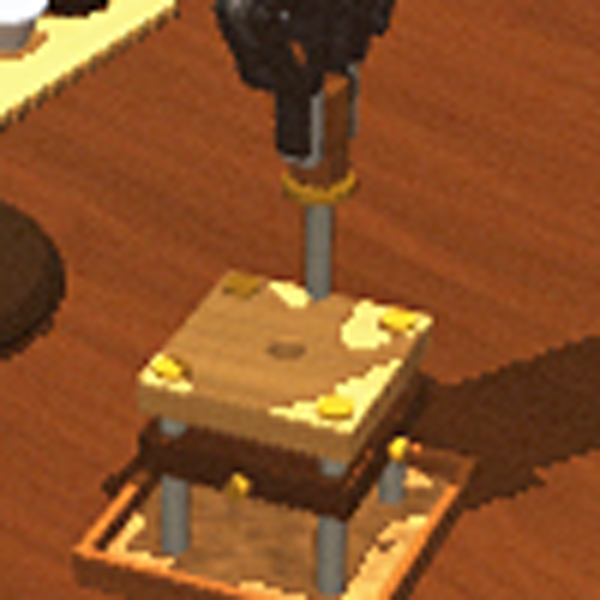

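The foot is at crop (316,296) and hangs vertically. The hole is at (286,350), so I'll take the relative offset, which cancels calibration error.

```bash
python3 - <<'E'
from h import *
import pickle
f,g=pickle.load(open('2.pkl','rb'))
z=lambda x:(x+.5)/6-.5
h=ray(f,230+z(286),120+z(350),112)
# shaft axis: collar centre (top face) approx at (319,184)
p=np.array([513.55,-123.8,226])
c=ray(f,230+z(320),120+z(184),226-78.8+61)
ft=ray(f,230+z(317),120+z(293),226-78.8)
print("hole",h.round(1),"collar",c.round(1),"foot",ft.round(1),"tcp",p)
print("target tcp via foot",(p+h-ft).round(1),"via collar",(p+h-c).round(1))
E
```

```text
hole [ 519.4 -137.2  112. ] collar [ 515.5 -120.7  208.2] foot [ 512.9 -123.6  147.2] tcp [ 513.55 -123.8   226.  ]
target tcp via foot [ 520.1 -137.3  190.8] via collar [ 517.4 -140.2  129.8]
```

Request:
jog_arm(
  deltas=[
    [-0.0025, -0.0025, 0.001, -0.035, 0.008, 0.03, 1],
    [0, 0, 0, -0.012, 0, 0.03, 1],
    [0, 0, 0, 0, 0, 0.02, 1],
    [0, 0, 0, 0, 0, 0, 1],
    [0, 0, 0, 0, 0, 0, 1],
  ],
)

```text
time_s: 7.17
tcp_pos: [518.8, -130.7, 200.5]
tool_rot: [0.632, 0.775, 0.001, -0.001]
contact_force: [-0.7, -0.2, -1.5]
width: 21.5
```

```bash
python3 go.py 519 -138.3 196 11
```

```text
t 7.17 tcp [ 518.8 -130.7  200.5] yaw 11.6 F [-0.7 -0.2 -1.5] M [-0.05  0.02 -0.03] w 21.5
rot [-0.0001 -0.001   0.0031] shift [-0.025  -0.0044  0.0148]
```

Request:
jog_arm(
  deltas=[
    [0, -0.001, 0.002, -0.02, -0.004, 0.008, 1],
    [0, 0, 0, -0.004, 0, 0, 1],
    [0, 0, 0, 0, 0, 0, 1],
    [0, 0, 0, 0, 0, 0, 1],
  ],
)

```text
time_s: 7.5
tcp_pos: [519.1, -137.2, 198.2]
tool_rot: [0.634, 0.773, -0.0, -0.0]
contact_force: [0.1, 0.3, -1.4]
width: 21.2
```

```bash
python3 go.py 519 -138.3 196 11; python3 -c "
from h import *
f=viewer.grab_frame('scene');save(f,'s3',(250,150,310,210),10);p=r.get_state()['tcp_pos'];print(p)"
```

```text
t 7.5 tcp [ 519.1 -137.2  198.2] yaw 11.3 F [ 0.1  0.3 -1.4] M [0.02 0.04 0.03] w 21.2
rot [-0.0001 -0.      0.0015] shift [-0.0035 -0.0012  0.0072]
[ 519.2563476  -137.22682436  198.28482288]
```

View pics/s3.png

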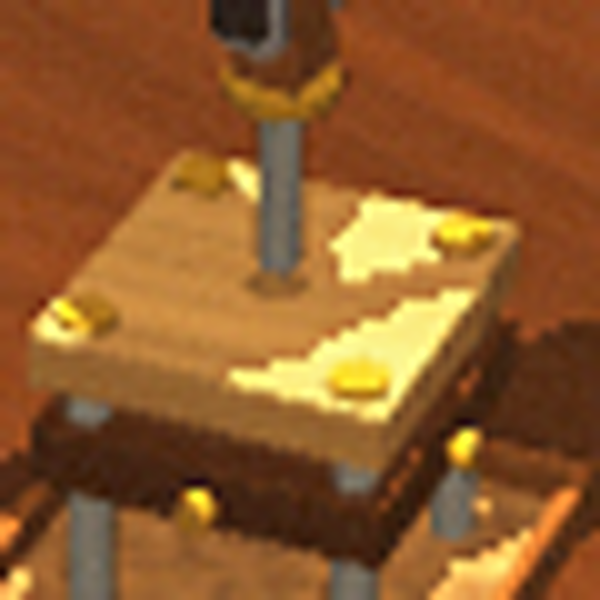

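The foot at (279,272) sits right over the hole at (278,284). I'll lower it gently.

Request:
jog_arm(
  deltas=[
    [0, 0, 0, -0.002, -0.001, 0.008, 1],
    [0, 0, 0, 0, 0, 0.008, 1],
    [0, 0, 0, 0, 0, 0.006, 1],
    [0, 0, 0, 0, 0, 0.006, 1],
    [0, 0, 0, 0, 0, 0, 1],
  ],
)

```text
time_s: 7.97
tcp_pos: [519.9, -138.4, 190.5]
tool_rot: [0.634, 0.773, 0.001, 0.001]
contact_force: [0.2, -0.1, 0.4]
width: 21.0
```

```bash
python3 go.py 519 -138.3 180 11
```

```text
t 7.97 tcp [ 519.9 -138.4  190.5] yaw 11.2 F [ 0.2 -0.1  0.4] M [0.06 0.09 0.03] w 21.0
rot [0.0007 0.0004 0.0013] shift [ 0.0011 -0.003   0.0351]
```

Request:
jog_arm(
  deltas=[
    [0, 0, 0, 0, -0.001, 0.006, 1],
    [0, 0, 0, 0, 0, 0.006, 1],
    [0, 0, 0, 0, 0, 0.006, 1],
    [0, 0, 0, 0, 0, 0, 1],
  ],
)

```text
time_s: 8.3
tcp_pos: [520.4, -138.6, 190.7]
tool_rot: [0.634, 0.773, 0.001, 0.001]
contact_force: [0.3, 0.8, -1.4]
width: 21.7
```

```bash
python3 go.py 519 -138.3 180 11
```

```text
t 8.3 tcp [ 520.4 -138.6  190.7] yaw 11.3 F [ 0.3  0.8 -1.4] M [-0.01  0.04 -0.  ] w 21.7
rot [0.0008 0.0004 0.0014] shift [ 0.0021 -0.0044  0.0357]
```

Request:
jog_arm(
  deltas=[
    [0, 0, 0, 0, -0.002, 0.008, 1],
    [0, 0, 0, 0, 0, 0.008, 1],
  ],
)

```text
time_s: 8.47
tcp_pos: [521.0, -139.1, 190.1]
tool_rot: [0.634, 0.773, 0.001, 0.002]
contact_force: [-5.3, 0.9, 14.9]
width: 21.1
```

```bash
python3 go.py 519 -138.3 180 11
```

```text
t 8.47 tcp [ 521.  -139.1  190.1] yaw 11.3 F [-5.3  0.9 14.9] M [ 0.4   1.42 -0.01] w 21.1
rot [0.0015 0.0007 0.0014] shift [ 0.0038 -0.0061  0.0336]
```

Request:
jog_arm(
  deltas=[
    [0, 0, 0, 0, 0, -0.01, 1],
    [0.001, 0.001, 0, 0.004, -0.011, 0, 1],
    [0, 0, 0, 0, 0, 0, 1],
  ],
)

```text
time_s: 8.72
tcp_pos: [517.6, -138.6, 193.3]
tool_rot: [0.634, 0.773, 0.001, 0.001]
contact_force: [-0.7, 0.8, -2.3]
width: 21.2
```

```bash
python3 go.py 518.3 -138.3 188 11
```

```text
t 8.72 tcp [ 517.6 -138.6  193.3] yaw 11.3 F [-0.7  0.8 -2.3] M [0.02 0.07 0.03] w 21.2
rot [ 0.0008 -0.0001  0.0015] shift [0.0004 0.0026 0.0178]
```

Request:
jog_arm(
  deltas=[
    [0, 0, 0, 0, 0, 0.008, 1],
    [0, 0, 0, 0, 0, 0.007, 1],
    [0, 0, 0, 0, 0, 0.007, 1],
    [0, 0, 0, 0, 0, 0.007, 1],
  ],
)

```text
time_s: 9.05
tcp_pos: [516.7, -138.6, 182.2]
tool_rot: [0.634, 0.773, 0.001, 0.0]
contact_force: [0.3, -0.6, -1.4]
width: 21.7
```

```bash
python3 go.py 518.3 -138.3 180 11
```

```text
t 9.05 tcp [ 516.7 -138.6  182.2] yaw 11.3 F [ 0.3 -0.6 -1.4] M [-0.07  0.   -0.  ] w 21.7
rot [ 0.0003 -0.0002  0.0015] shift [-0.      0.0053  0.0072]
```

It's in the hole. I'll carry on down to the slug, whose top should be at TCP z of about 172.

Request:
jog_arm(
  deltas=[
    [0, 0, 0, 0, 0, 0.007, 1],
    [0, 0, 0, 0, 0, 0.007, 1],
    [0, 0, 0, 0, 0, 0.007, 1],
    [0, 0, 0, 0, 0, 0.006, 1],
  ],
)

```text
time_s: 9.38
tcp_pos: [516.1, -138.5, 171.8]
tool_rot: [0.634, 0.773, 0.0, -0.001]
contact_force: [-0.3, -1.0, -0.9]
width: 21.3
```

```bash
python3 go.py 517 -138.5 160 11
```

```text
t 9.38 tcp [ 516.1 -138.5  171.8] yaw 11.3 F [-0.3 -1.  -0.9] M [-0.08 -0.02  0.05] w 21.3
rot [-0.0002 -0.0005  0.0015] shift [-0.0005  0.003   0.0394]
```

Request:
jog_arm(
  deltas=[
    [0, 0, 0, 0, 0.003, 0.007, 1],
    [0, 0, 0, 0, 0, 0.008, 1],
    [0, 0, 0, 0, 0, 0.008, 1],
  ],
)

```text
time_s: 9.63
tcp_pos: [517.1, -138.7, 164.4]
tool_rot: [0.634, 0.773, -0.0, -0.001]
contact_force: [0.2, 0.3, -1.0]
width: 21.4
```

```bash
python3 go.py 517 -138.5 160 11
```

```text
t 9.63 tcp [ 517.1 -138.7  164.4] yaw 11.3 F [ 0.2  0.3 -1. ] M [-0.13  0.08 -0.03] w 21.4
rot [-0.0003 -0.0002  0.0016] shift [ 0.0008 -0.0003  0.0146]
```

Request:
jog_arm(
  deltas=[
    [0, 0, 0, 0, 0, 0.008, 1],
    [0, 0, 0, 0, 0, 0.008, 1],
    [0, 0, 0, 0, 0, 0.008, 1],
  ],
)

```text
time_s: 9.88
tcp_pos: [517.8, -139.3, 160.5]
tool_rot: [0.634, 0.773, -0.0, -0.0]
contact_force: [-3.9, 0.3, 9.2]
width: 21.5
```

```bash
python3 go.py 517 -138.5 160 11;python3 -c "
from h import *
f=viewer.grab_frame('scene');save(f,'s4',(250,140,320,220),8);p=r.get_state()['tcp_pos'];print(p)"
```

```text
t 9.88 tcp [ 517.8 -139.3  160.5] yaw 11.3 F [-3.9  0.3  9.2] M [ 0.14  0.88 -0.03] w 21.5
rot [-0.0004 -0.      0.0017] shift [ 0.0031 -0.0021  0.0018]
[ 517.80084847 -139.31236765  160.3591652 ]
```

View pics/s4.png

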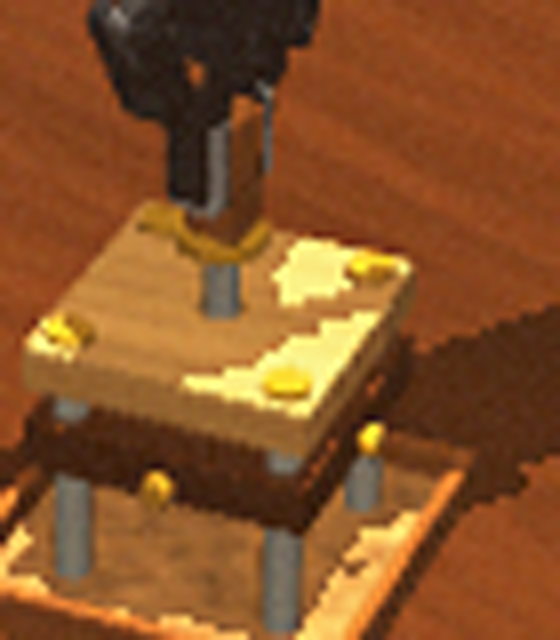

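The drift is well inside the hole and touching the slug at about 10 N. The collar looks slightly higher in the grip than before, so I'll tighten the grip and keep pushing.

Request:
jog_arm(
  deltas=[
    [0, 0, 0, 0.002, -0.003, 0.006, 1],
    [0, 0, 0, 0, 0, 0.009, 1],
    [0, 0, 0, 0, 0, 0.01, 1],
  ],
  grip_force=110,
)

```text
time_s: 10.18
tcp_pos: [517.8, -139.6, 156.6]
tool_rot: [0.634, 0.773, -0.0, 0.001]
contact_force: [-4.0, 0.0, 7.1]
width: 21.1
```

```bash
python3 go.py 517 -138.5 140 11
```

```text
t 10.18 tcp [ 517.8 -139.6  156.6] yaw 11.3 F [-4.   0.   7.1] M [0.07 0.73 0.01] w 21.1
rot [0.0001 0.0006 0.0018] shift [ 0.0042 -0.002   0.0553]
```

Request:
jog_arm(
  deltas=[
    [0, 0, 0, 0.004, -0.003, 0.008, 1],
    [0, 0, 0, 0, 0, 0.01, 1],
    [0, 0, 0, 0, -0.001, 0.01, 1],
  ],
)

```text
time_s: 10.43
tcp_pos: [517.6, -139.5, 151.8]
tool_rot: [0.634, 0.774, -0.0, 0.002]
contact_force: [-2.3, 0.1, 6.8]
width: 20.2
```

```bash
python3 go.py 517 -138.5 140 11
```

```text
t 10.43 tcp [ 517.6 -139.5  151.8] yaw 11.4 F [-2.3  0.1  6.8] M [0.16 0.49 0.03] w 20.2
rot [0.0007 0.0013 0.0019] shift [ 0.0039 -0.0015  0.0392]
```

Request:
jog_arm(
  deltas=[
    [0, 0, 0, 0.003, -0.003, 0.008, 1],
    [0, 0, 0, 0, 0, 0.01, 1],
    [0, 0, 0, 0, -0.001, 0.01, 1],
  ],
)

```text
time_s: 10.68
tcp_pos: [517.3, -139.3, 145.4]
tool_rot: [0.634, 0.774, -0.0, 0.004]
contact_force: [0.6, -0.3, -2.0]
width: 20.6
```

```bash
python3 go.py 517 -138.5 140 11
```

```text
t 10.68 tcp [ 517.3 -139.3  145.4] yaw 11.4 F [ 0.6 -0.3 -2. ] M [-0.02  0.1  -0.06] w 20.6
rot [0.0014 0.0018 0.002 ] shift [ 0.0028 -0.0004  0.0181]
```

Request:
jog_arm(
  deltas=[
    [0.0012, 0.0015, 0, 0.002, 0, 0.008, 1],
    [0, 0, 0, 0, 0, 0.008, 1],
    [0, 0, 0, 0, 0, 0.008, 1],
  ],
)

```text
time_s: 10.93
tcp_pos: [516.7, -138.9, 136.6]
tool_rot: [0.634, 0.774, -0.0, 0.0]
contact_force: [-0.9, -0.8, -1.1]
width: 20.5
```

```bash
python3 go.py 517 -138.5 130 11;python3 -c "
from h import *
f=viewer.grab_frame('scene');save(f,'s5',(240,150,320,230),8);p=r.get_state()['tcp_pos'];print(p)"
```

```text
t 10.93 tcp [ 516.7 -138.9  136.6] yaw 11.4 F [-0.9 -0.8 -1.1] M [-0.16  0.1  -0.07] w 20.5
rot [-0.      0.0004  0.0021] shift [0.0012 0.0012 0.0219]
[ 516.54856117 -138.83896977  135.99909184]
```

View pics/s5.png

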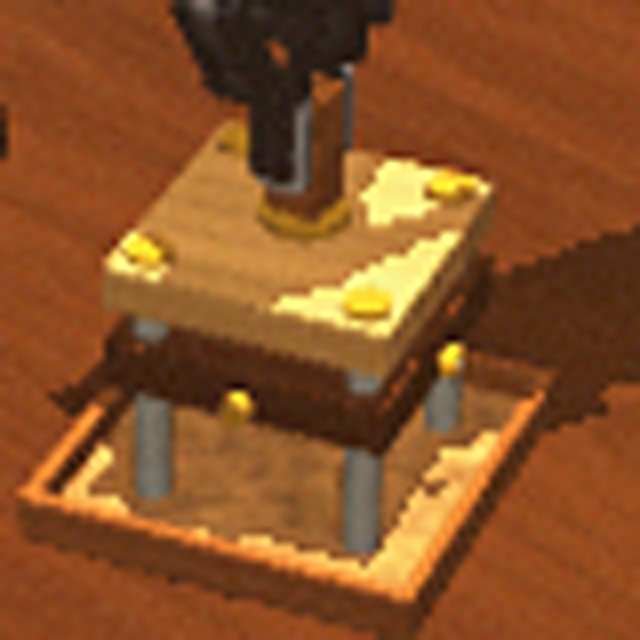

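The collar is nearly on the plate, at (305,215). I can't see the slug in this view yet. I'll push on to full depth.

Request:
jog_arm(
  deltas=[
    [0, 0, 0, 0, 0, 0.007, 1],
    [0, 0, 0, 0, 0, 0.007, 1],
    [0, 0, 0, 0, 0, 0.007, 1],
  ],
)

```text
time_s: 11.23
tcp_pos: [516.8, -139.0, 132.9]
tool_rot: [0.633, 0.774, -0.001, -0.001]
contact_force: [-7.1, 1.9, 17.4]
width: 20.6
```

```bash
python3 go.py 517 -138.5 130 11;python3 -c "
from h import *
f=viewer.grab_frame('scene');print([proj(f,[517,-138.5,z]).round(1) for z in (8,28,60,112)])"
```

```text
t 11.23 tcp [ 516.8 -139.   132.9] yaw 11.4 F [-7.1  1.9 17.4] M [0.4  1.15 0.07] w 20.6
rot [-0.0007  0.      0.0022] shift [0.0017 0.0011 0.0097]
[array([277.1, 206.2]), array([277.2, 200.9]), array([277.3, 192.2]), array([277.5, 177.4])]
```

Request:
jog_arm(
  deltas=[
    [0, 0, 0, 0, 0, 0, 1],
    [0, 0, 0, 0, 0, 0, 1],
  ],
)

```text
time_s: 11.45
tcp_pos: [516.8, -139.0, 133.6]
tool_rot: [0.633, 0.774, -0.001, -0.001]
contact_force: [-0.1, -1.6, -0.6]
width: 20.4
```

```bash
python3 go.py 517 -138.5 220 11;python3 -c "
from h import *
f=viewer.grab_frame('scene');save(f,'s6',(240,150,320,230),8)"
```

```text
t 11.45 tcp [ 516.8 -139.   133.6] yaw 11.4 F [-0.1 -1.6 -0.6] M [-0.19  0.15 -0.01] w 20.4
rot [-0.0006  0.      0.0021] shift [ 0.0015  0.0003 -0.2879]
```

View pics/s6.png

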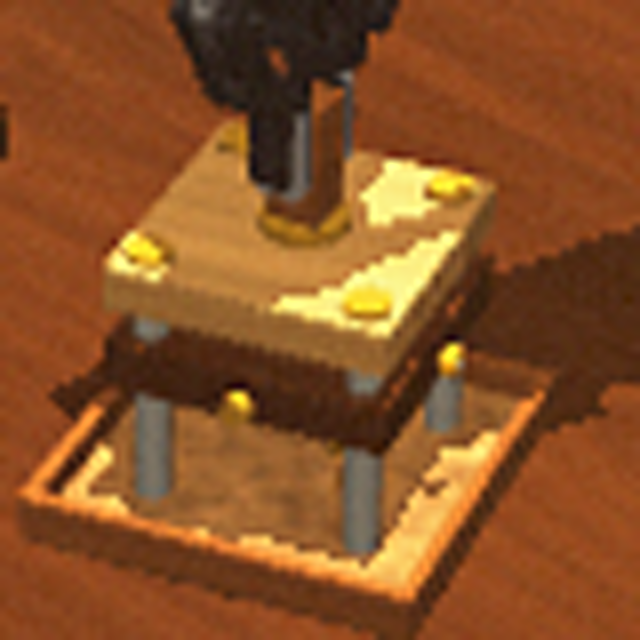

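A brassy patch has appeared behind the front post at crop (337–342, 445–485), which would be the slug on the tray. The drift is at full depth. I'll lift it out.

Request:
jog_arm(
  deltas=[
    [0, 0, 0, 0, 0, -0.01, 1],
    [0, 0, 0, 0, 0, -0.015, 1],
    [0, 0, 0, 0, 0, -0.02, 1],
    [0, 0, 0, 0, 0, -0.025, 1],
    [0, 0, 0, 0, 0, -0.025, 1],
    [0, 0, 0, 0, 0, -0.025, 1],
    [0, 0, 0, 0, 0, -0.02, 1],
  ],
)

```text
time_s: 12.08
tcp_pos: [516.2, -138.5, 176.0]
tool_rot: [0.634, 0.774, -0.001, -0.002]
contact_force: [0.5, -0.6, -2.0]
width: 20.4
```

```bash
python3 go.py 517 -138.5 220 11
```

```text
t 12.08 tcp [ 516.2 -138.5  176. ] yaw 11.4 F [ 0.5 -0.6 -2. ] M [-0.05 -0.01 -0.01] w 20.4
rot [-0.0012 -0.0005  0.002 ] shift [-0.0002  0.0021 -0.1466]
```

Request:
jog_arm(
  deltas=[
    [-0.001, 0, 0, 0, 0, -0.025, 1],
    [0, 0, 0, 0, 0.001, -0.03, 1],
    [0, 0, 0, 0, 0, -0.04, 1],
    [0, 0, 0, 0, 0, -0.04, 1],
    [0, 0, 0, 0, 0, -0.03, 1],
    [0, 0, 0, 0, 0, 0, 1],
  ],
)

```text
time_s: 12.58
tcp_pos: [517.3, -137.6, 233.6]
tool_rot: [0.634, 0.774, 0.002, 0.0]
contact_force: [1.0, 0.4, -1.4]
width: 20.7
```

```bash
python3 go.py 512.5 120.2 230 11;python3 -c "
from h import *
f=viewer.grab_frame('scene');save(f,'s7',(240,150,320,230),8)"
```

```text
t 12.58 tcp [ 517.3 -137.6  233.6] yaw 11.3 F [ 1.   0.4 -1.4] M [ 0.02 -0.04 -0.  ] w 20.7
rot [ 0.0011 -0.0006  0.0019] shift [0.8458 0.1534 0.0141]
```

View pics/s7.png

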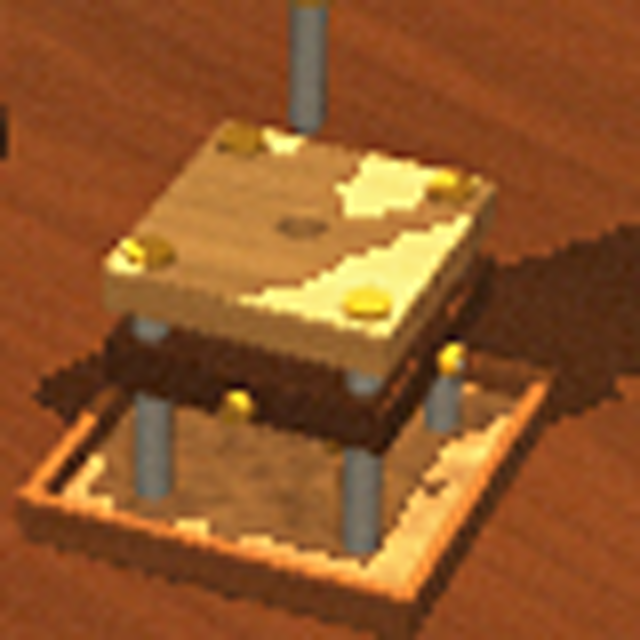

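```bash
python3 -c "
import cv2,numpy as np
a,b=[cv2.resize(cv2.imread(f'pics/{n}.png'),(80,80),interpolation=cv2.INTER_AREA).astype(int) for n in('s5','s7')]
d=abs(a-b).sum(2);ys,xs=np.where(d[50:70]>40)
for y,x in zip(ys,xs):print(x,y+50,a[y+50,x][::-1],b[y+50,x][::-1])"
```

```text
5 50 [145  73  30] [81 41 21]
6 50 [131  66  28] [77 41 21]
11 50 [153  81  35] [99 57 26]
75 50 [93 48 20] [133  68  32]
7 51 [136  69  30] [84 43 18]
11 51 [240 138  54] [144  77  32]
12 51 [203 110  45] [119  62  27]
73 51 [85 46 26] [128  63  23]
74 51 [79 43 23] [134  67  29]
75 51 [81 43 19] [139  69  31]
8 52 [132  64  30] [79 38 26]
9 52 [163  83  36] [117  61  27]
62 52 [145  93  47] [233 174  86]
63 52 [176 106  51] [241 168  76]
70 52 [84 43 14] [140  69  30]
71 52 [85 44 19] [139  68  30]
72 52 [86 45 22] [137  67  29]
61 53 [154 100  50] [234 181  89]
62 53 [164 105  51] [253 202  97]
68 53 [81 45 20] [128  65  30]
69 53 [87 46 20] [144  70  30]
58 54 [135  80  39] [226 152  72]
59 54 [156  98  48] [238 170  82]
12 55 [167 104  51] [105  62  30]
56 55 [152  97  48] [231 169  79]
57 55 [145  91  44] [239 177  82]
58 55 [155  99  49] [251 189  91]
12 56 [239 204  99] [167 107  52]
13 56 [238 198  97] [166 106  53]
40 56 [165 105  51] [143  90  38]
41 56 [164 102  47] [117  75  25]
42 56 [158 101  48] [117  75  29]
12 57 [255 222 111] [240 196  95]
13 57 [243 214 105] [175 114  55]
13 58 [193 131  62] [162 105  50]
14 62 [238 201 102] [176 113  59]
15 62 [170 114  59] [153  95  46]
14 63 [255 198  96] [188 116  57]
15 63 [237 178  88] [154  96  47]
15 64 [241 155  69] [228 132  57]
22 65 [166 107  52] [238 190  91]
23 65 [169 109  54] [244 202  96]
24 65 [169 109  51] [245 200  98]
25 65 [175 114  55] [239 197  95]
22 66 [231 133  50] [243 153  64]
23 66 [226 132  56] [251 172  74]
24 66 [243 165  74] [253 186  84]
```

Request:
jog_arm(
  deltas=[
    [0.001, -0.0005, 0.001, 0.09, 0.016, 0, 1],
    [0, 0, 0, 0.1, 0.018, 0, 1],
    [0, 0, 0, 0.1, 0.018, 0, 1],
    [0, 0, 0, 0.1, 0.018, 0, 1],
    [0, 0, 0, 0.1, 0.018, 0, 1],
    [0, 0, 0, 0.1, 0.018, 0, 1],
    [0, 0, 0, 0.1, 0.018, 0, 1],
    [0, 0, 0, 0.06, 0.01, 0, 1],
    [0, 0, 0, 0.03, 0.005, 0, 1],
    [0, 0, 0, 0, 0, 0, 1],
    [0, 0, 0, 0, 0, 0, 1],
  ],
)

```text
time_s: 13.55
tcp_pos: [508.3, 108.9, 226.7]
tool_rot: [0.637, 0.771, -0.003, -0.004]
contact_force: [-0.1, -0.1, -1.9]
width: 20.5
```

```bash
python3 go.py 512 120.2 160 11
```

```text
t 13.55 tcp [508.3 108.9 226.7] yaw 10.9 F [-0.1 -0.1 -1.9] M [0.06 0.   0.01] w 20.5
rot [-0.0033 -0.0007 -0.0006] shift [0.0343 0.0216 0.2221]
```

Request:
jog_arm(
  deltas=[
    [-0.003, -0.001, 0, 0.03, 0.015, 0.03, 1],
    [0, 0, 0, 0.006, 0.003, 0.05, 1],
    [0, 0, 0, 0, 0, 0.05, 1],
    [0, 0, 0, 0, 0, 0.03, 1],
    [0, 0, 0, 0, 0, 0, 1],
    [0, 0, 0, 0, 0, 0, 1],
  ],
)

```text
time_s: 14.05
tcp_pos: [512.8, 113.4, 176.8]
tool_rot: [0.639, 0.769, -0.002, 0.002]
contact_force: [0.3, 0.8, -1.6]
width: 20.6
```

```bash
python3 go.py 511.5 120.2 155 11
```

```text
t 14.05 tcp [512.8 113.4 176.8] yaw 10.5 F [ 0.3  0.8 -1.6] M [ 0.06  0.05 -0.02] w 20.6
rot [-0.0003  0.0016 -0.0027] shift [0.0235 0.     0.0727]
```

Request:
jog_arm(
  deltas=[
    [0, 0.001, -0.002, 0.022, 0, 0.02, 1],
    [0, 0, 0, 0.004, 0, 0.02, 1],
    [0, 0, 0, 0, 0, 0, 1],
    [0, 0, 0, 0, 0, 0, 1],
  ],
)

```text
time_s: 14.38
tcp_pos: [512.8, 120.1, 165.5]
tool_rot: [0.638, 0.77, 0.0, 0.001]
contact_force: [1.0, -0.3, -1.2]
width: 20.7
```

```bash
python3 go.py 511.5 120.2 152 11
```

```text
t 14.38 tcp [512.8 120.1 165.5] yaw 10.8 F [ 1.  -0.3 -1.2] M [ 0.03 -0.01  0.  ] w 20.7
rot [ 0.0006  0.0006 -0.0014] shift [ 0.001  -0.0042  0.045 ]
```

Request:
jog_arm(
  deltas=[
    [0, 0, -0.001, 0.001, -0.004, 0.012, 1],
    [0, 0, 0, 0, 0, 0.01, 1],
    [0, 0, 0, 0, 0, 0.01, 1],
    [0, 0, 0, 0, 0, 0.01, 1],
    [0, 0, 0, 0, 0, 0.01, 1],
    [0, 0, 0, 0, 0, 0.008, 1],
    [0, 0, 0, 0, 0, 0.008, 1],
  ],
)

```text
time_s: 14.97
tcp_pos: [512.7, 120.8, 144.9]
tool_rot: [0.636, 0.772, 0.001, 0.003]
contact_force: [0.1, 0.5, -1.2]
width: 20.4
```

```bash
python3 go.py 511.5 120.2 91 11
```

```text
t 14.97 tcp [512.7 120.8 144.9] yaw 11.0 F [ 0.1  0.5 -1.2] M [0.05 0.11 0.02] w 20.4
rot [0.0017 0.0008 0.0001] shift [-0.0006 -0.0052  0.1796]
```

Request:
jog_arm(
  deltas=[
    [0.001, 0, 0, 0, -0.003, 0.012, 1],
    [0, 0, 0, 0, 0, 0.015, 1],
    [0, 0, 0, 0, 0, 0.015, 1],
    [0, 0, 0, 0, 0, 0.015, 1],
    [0, 0, 0, 0, 0, 0.015, 1],
    [0, 0, 0, 0, 0, 0.015, 1],
    [0, 0, 0, 0, 0, 0.015, 1],
    [0, 0, 0, 0, 0, 0.015, 1],
  ],
)

```text
time_s: 15.63
tcp_pos: [512.1, 120.5, 106.1]
tool_rot: [0.636, 0.772, 0.0, 0.002]
contact_force: [0.1, -0.4, -1.4]
width: 21.1
```

```bash
python3 go.py 511.5 120.2 91 11
```

```text
t 15.63 tcp [512.1 120.5 106.1] yaw 11.0 F [ 0.1 -0.4 -1.4] M [0.   0.02 0.01] w 21.1
rot [0.0007 0.0008 0.0001] shift [-0.0004 -0.0021  0.0502]
```

Request:
jog_arm(
  deltas=[
    [0.0005, 0.0005, 0, 0, -0.001, 0.012, 1],
    [0, 0, 0, 0, 0, 0.012, 1],
    [0, 0, 0, 0, 0, 0.01, 1],
    [0, 0, 0, 0, 0, 0.008, 1],
    [0, 0, 0, 0, 0, 0.005, 1],
  ],
)

```text
time_s: 16.05
tcp_pos: [511.3, 120.3, 90.9]
tool_rot: [0.636, 0.772, -0.001, -0.0]
contact_force: [-7.2, -2.1, 18.8]
width: 20.8
```

```bash
python3 go.py 511.5 120.2 91 11
```

```text
t 16.05 tcp [511.3 120.3  90.9] yaw 11.0 F [-7.2 -2.1 18.8] M [-0.15  1.14 -0.07] w 20.8
rot [-0.0007  0.0002  0.0001] shift [-0.0003  0.0005 -0.0004]
```

The collar is seated at TCP z of 90.9, the same height as when I gripped it. I'll release and back off upward.

Request:
jog_arm(
  deltas=[
    [0, 0, 0, 0, 0, 0, 1],
    [0, 0, 0, 0, 0, 0, 0],
    [0, 0, 0, 0, 0, 0, -1],
    [0, 0, 0, 0, 0, 0, -1],
    [0, 0, 0, 0, 0, 0, -1],
    [0, 0, 0, 0, 0, 0, -1],
    [0, 0, 0, 0, 0, 0, -1],
    [0, 0, 0, 0, 0, 0, -1],
    [0, 0, 0, 0, 0, 0, -1],
  ],
)

```text
time_s: 16.8
tcp_pos: [513.7, 120.6, 92.7]
tool_rot: [0.636, 0.772, 0.001, 0.001]
contact_force: [-0.2, -0.4, -0.2]
width: 85.4
```

```bash
python3 go.py 511.5 120.2 91 11
```

```text
t 16.8 tcp [513.7 120.6  92.7] yaw 11.0 F [-0.2 -0.4 -0.2] M [0.04 0.04 0.01] w 85.4
rot [0.001  0.0003 0.0001] shift [ 0.     -0.0076  0.0057]
```

Request:
jog_arm(
  deltas=[
    [0, 0, 0, 0, -0.006, -0.02, -1],
    [0, 0, 0, 0, 0, -0.04, -1],
    [0, 0, 0, 0, 0, -0.05, -1],
    [0, 0, 0, 0, 0, -0.08, -1],
    [0, 0, 0, 0, 0, -0.08, -1],
    [0, 0, 0, 0, 0, -0.08, -1],
    [0, 0, 0, 0, 0, -0.06, -1],
    [0, 0, 0, 0, 0, 0, -1],
    [0, 0, 0, 0, 0, 0, -1],
  ],
)

```text
time_s: 17.55
tcp_pos: [510.3, 120.2, 226.7]
tool_rot: [0.636, 0.772, 0.001, 0.001]
contact_force: [-0.3, -0.4, -1.0]
width: 85.5
```

```bash
python3 go.py 511.5 120.2 91 11;python3 -c "
from h import *
f=viewer.grab_frame('scene');save(f,'s8',(230,130,400,290),4)"
```

```text
t 17.55 tcp [510.3 120.2 226.7] yaw 11.0 F [-0.3 -0.4 -1. ] M [-0.01 -0.03 -0.02] w 85.5
rot [0.0011 0.0003 0.0001] shift [-2.000e-04  2.200e-03  4.525e-01]
```

View pics/s8.png

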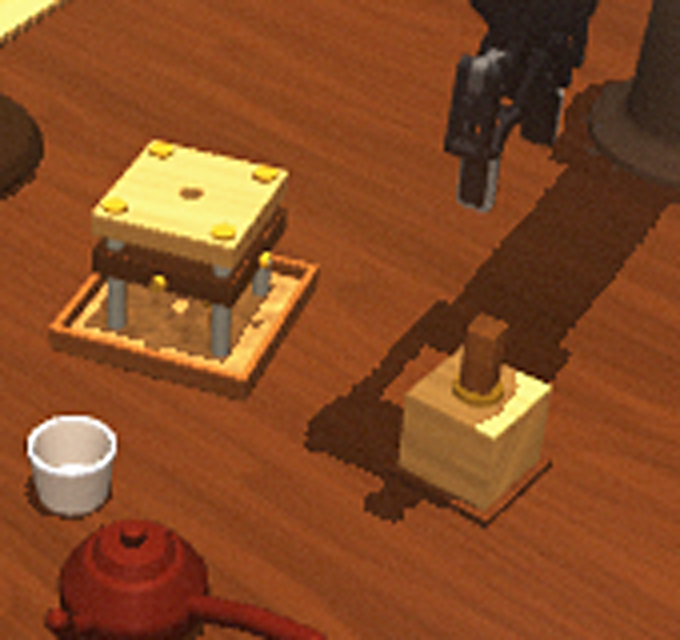

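The drift is upright in its stand at (480,360) with the collar on the block, and the gripper is clear. A sunlit spot through the mould onto the cork at (180,305) shows the bore is empty. The tea things in view look untouched. I'm handing in.

```bash
python3 -c "
from h import *
print(sign_off())"
```

```text
the job is handed in; nothing more can be done
None
```

I pushed the slug out of the mould, stood the drift back in its stand and let go. I handed the job in at about 17.6 s; no verdict was reported.

- **Finding the hole:** The first touch met the rim of the hole at about 15 N. I shifted 3 mm in −x and the drift went in.
- **Pushing the slug:** It moved with about 7–9 N, and I took the drift to full depth, collar on the guide plate. The highest force I read while the drift was on the mould was about 17 N vertical (19 N in all), but I only read it at the end of each move. I met the slug about 11 mm lower than the description gives; I did not find out why.
- **Slug on the tray:** This is not fully seen. A small brass patch appeared on the cork, mostly hidden by a post and the die plate. In the last picture, sunlight falls through the empty bore onto the cork.
- **Drift and tea things:** The drift stands upright with its collar on the stand, and seated at the same height as when I took it (TCP z of 90.9 mm, against 90.8 mm). The gripper is open and clear. The tea things in the last picture looked unmoved, but I did not measure them or look at the rest again.

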